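Tip the cork bin home and bolt it at the second stop

ROBOT

A 7-joint arm with a two-finger parallel gripper is mounted at the origin on the work surface. World frame = base frame: x ahead of the robot, y to its left, z up, the work surface at z = 0. Lengths are in m, angles in rad, forces in N, time in s.
With the tool pointing down it reaches from about 0.35 to 0.9 m from the base axis. Payload 8.1 kg.
Tool frame: the origin (TCP) lies on the centre line of the jaws, within the pads' length; the fingertips stand 11 mm ahead of it and the grasp point (between the pads) lies 8 mm behind it (r.tips_ahead is the distance from the TCP to the fingertips, in m); z points along the fingers, x is the direction in which the jaws open and shut, and the axes are right-handed (so a half turn about z gives the same grasp; the last joint's range is limited). The gripper opens to 85 mm and grips with 20 to 120 N. Pads are 22 mm wide; open, the fingers measure 114 mm over their backs; the gripper's body (76 mm by 85 mm) begins 54 mm behind the grasp point. The pads swing forward as they close: fully open they stand 13 mm farther back than shut.
Start: joints at [1.068, 0.434, 0.025, 1.573, -0.012, 1.134, -0.075], TCP at [0.243, -0.576, 0.242] pointing down, gripper open.
Joint ranges: [-2.62, 2.62], [-0.44, 2.09], [-1.27, 1.32], [0.08, 2.57], [-1.32, 4.46], [0.12, 2], [-2.74, 2.74]. Speed limits (rad/s): [2.22, 2.22, 3.01, 3.01, 3.14, 3.14, 3.14].

INTERFACE

Orientations are given as a unit quaternion [x, y, z, w].
In Python, from plant import r, grab_frame, nets gives the robot as it stands.
- The arm moves only by the tool jog_arm, never from a script. Its argument "series" is a list of rows, each a list of 2 entries, a list of its own where there are three numbers: the shift along the tool's x, y, z in cm, then the turn, a rotation vector about the tool's x, y, z in rad. In form: [[[x, y, z], [rx, ry, rz]], ...]. A call has 1 to 8 rows; each row shifts and turns the commanded pose from where the row before left it, along the tool's axes as they then stand; what a row does not reach is not made up. A row lasts 1/12 s, in which the tool goes at most 41.7 mm and 7.16 degrees, less where a joint would pass 70% of its speed; a pose out of reach is approached as far as the arm can. A call is refused whole if a number of a shift passes 4.17 or a number of a turn 0.125, either way. A call with a gripper value outside its range is refused whole. "grip" is the opening, from 0 (shut) to 1 (fully open), set as the call begins (left out, the last holds). The fingers move at their own pace and stop on an object; "newtons" is the grip in N (left out, the last holds). Time passes only in rows, so rows that do not move let the fingers close. It gives the time, the measured TCP pose, the force and the opening at its end, in the units of the state.
- r.get_state(): the state, without advancing time (a new reading comes with each control period).
- grab_frame(name): name is "scene" or "top"; returns a dict with "image" (400x640x3 uint8, red, green, blue), "K" (3x3 intrinsics, pixels), "dist" ([k1, k2, p1, p2, k3] as OpenCV has them; the pictures are not rectified), "world_to_cam" (4x4, takes a point from world to camera coordinates). Camera axes: x right, y down, z forward; pixel columns grow to the right and rows downward; lengths in m; the calibration is good to about 2 mm. A picture is of the moment at which its call begins. There is no depth.
- r.job_done(): hands the job in, once; it reports no verdict.
Trained networks look in the newest picture that a camera, given by its name, has taken for a name from the list of things; names that differ only in an ending like _2 or _b are one class to them, and where a whole thing is asked for, a point or a joint stands for the part that bears it (a point fixed in the world has none). Each returns a list of dicts, best first, with "confidence" (0 to 1); they miss things now and then, are a little off and sometimes report something else, mostly with a low value. They report only what shows in the picture. A call takes as long as a camera call.
- nets.spot_in(thing, camera): "position" ([row, column] in pixels, amid what is visible of it).
- nets.regions_of(thing, camera): "mask" (400x640 bool, what is visible of it) and "position" ([row, column] in pixels, amid what is visible of it).
- nets.spot_point(thing, camera): "position" ([row, column] in pixels: a listed point, or the origin of a listed thing).
The state is a dict: "clock": time; "joints": joint angles; "joint_vel": joint speeds; "joint_torque": joint torques, N m; "position": TCP position; "eef_rot": TCP orientation; "wrist_force": force on the tool from outside, world axes, zero at the start; "torque": the same for the moment, N m; "grip_width": opening from 0.0 (shut) to 1.0 (fully open).
Only numpy, scipy, OpenCV 4.12 (cv2) and the standard library are available. Lean on these libraries where they do the work, as an engineer would, in place of code of your own. Each camera call takes 0.05 s, during which the arm holds its last target. There are 200 camera calls.

TASK

Tip the green tin bin fully back upright on its pivots by pushing it gently with the fingertips, then push the sliding bolt lever that stands on the wooden block beside it towards the bin, past its first detent and all the way to its second stop, so that the bin is locked. Only push: do not pinch the lever, and leave the other things on the shelf where they are.

Things in the scene. Friction and masses are not known exactly. Their poses are not given: they have to be found in the camera images.
- stand: Fixed stand on a board 130 x 360 x 10 mm, front to -x; origin at the board's underside centre. In its frame (mm): upright bin x -50..50, y -155..-5, z 22..122; lever block x 0..60, y 35..165, top z 85; a strap over the bolt at y 41..53 up to z 102. Back rest behind the bin to z 95.
- bin (a joint): Tilt of the green tin bin (100 deep, 150 wide, 100 mm high, about 0.5 kg, packed with corks to 13 mm under the rim): 0 = upright, home on its stop; grows as it tips forward (stand -x), at most 0.75 rad; starts at 0.4 to 0.7. A stiff pivot keeps it where it is left; a push of about 3 to 8 N at the rim moves it.
- bin_pivot (a point): Middle of the bin's pivot axis, which runs along the stand's y, at x -30, y -80, z 35 mm in the stand's frame.
- bin_rim (a point): Middle of the bin's front top edge, on the outside of the front wall; it moves with the bin. With the bin upright it is 20 mm in front of and 87 mm above the pivot.
- lever (a joint): Travel of the bolt lever in m: 0 home stop (starts within 3 mm of it), 0.030 first detent, 0.060 second stop (hard). Grows towards the bin (stand -y). It slides with about 2 N of friction; a spring plunger clicks it into the first detent, and getting in or out of that takes 6 to 12 N. At the second stop its bolt lies over a lug on the upright bin's side; slid too early, it is in the bin's way.
- lever_push (a point): Middle of the outer (stand +y) face of the lever's upright paddle, the face to push; moves with the lever. The paddle is 40 mm wide (stand x), 14 mm thick (y) and stands from 10 to 56 mm above the block's top; this point is 32 mm above it. At home it is at x 30, y 142, z 117 mm in the stand's frame.
- bulb: Bystander: clear glass bulb without its base, 60 mm across, set upright in a cork ring, 108 mm tall. Origin at the centre of its underside.
- cork: Bystander: loose cork stopper standing on end, 32 mm across, 36 mm tall. Origin at the centre of its underside.
- steamer: Bystander: tiny steamer model with a funnel, 90 x 24 mm, 51 mm to its mast top. Origin at the centre of its underside.
- loupe: Bystander: brass jeweller's loupe standing on end, 34 mm across, 30 mm tall. Origin at the centre of its underside.
- gluejar: Bystander: small closed jar, 48 mm across, 55 mm tall. Origin at the centre of its underside.
- driver: Bystander: small screwdriver lying on the shelf, 150 mm long. Origin at its underside.
- spool: Bystander: wooden spool standing on end, 36 mm across, 40 mm tall. Origin at the centre of its underside.

How it is judged:
On the way, in this order (a step that is already met when the one before it is completed fails the run):
1. the bin is home upright while the lever has not yet passed its first detent (value of joint bin below 0.035 rad and value of joint lever below 0.04 m), for 0.2 s.
2. the lever is at its second stop with the bin home (value of joint lever above 0.057 m and value of joint bin below 0.05 rad), for 0.2 s.
At the end, for the whole second after the job is handed in: The bin is home (tilt under 0.05 rad), was pushed home first (under 0.035 rad), and the lever rests at its second stop (beyond 57 of 60 mm), both at rest, with the robot clear (all of step 2 and velocity of joint lever between -0.01 and 0.01 m/s and velocity of joint bin between -0.05 and 0.05 rad/s); the robot touches nothing.
It fails at once if the bin is slammed (over 3 rad/s) (velocity of joint bin below -3 rad/s or velocity of joint bin above 3 rad/s).
It fails at once if the lever's paddle is pinched between the fingers (contact force between the fingers and lever_c2 above 4 N and contact force between the fingers and lever_c3 above 4 N).
It fails at once if a bystander is moved or lifted by more than 20 mm (distance of any of bulb, cork, steamer, loupe, gluejar, driver, spool from where it was at the start of the episode above 0.02 m).
It also fails if it takes over 45 s, if anything falls off the work surface, if the arm or the gripper's body presses on something with over 40 N, if the wrist force passes 120 N, or if a joint passes its speed limit or range.

## Working session

There is one attempt and no reset: what is moved stays moved. The work goes in short steps, Python scripts to look and compute and a tool call to move; the robot and the scene stay as the last step left them, time stands still between calls to the robot, and variables do not carry over. Pictures are saved under pics/ and viewed, about 8 in all and at most 12, crops included, and the job is handed in when it is done.

Besides the shell and the picture viewer there is one more tool, called after "Call:" as a command line: name --argument value ..., lists and objects as JSON in quotes. jog_arm: Moves the arm, as the interface text tells. Its arguments: {"type":"object","properties":{"series":{"type":"array"},"grip":{"type":"number"},"newtons":{"type":"number"}},"required":["series"]}

```bash
mkdir -p pics; cat > h.py <<'E'
import numpy as np, cv2
from plant import r, grab_frame, nets
def ray(f,rc):
    K=np.array(f["K"]);d=np.array(f["dist"]);T=np.array(f["world_to_cam"])
    u=cv2.undistortPoints(np.array([[[rc[1],rc[0]]]],float),K,d)[0,0]
    R=T[:3,:3];t=T[:3,3];return -R.T@t, R.T@np.array([u[0],u[1],1.])
def tri(fs,rcs):
    A=np.zeros((3,3));b=np.zeros(3);L=[]
    for f,p in zip(fs,rcs):
        c,d=ray(f,p);d=d/np.linalg.norm(d);P=np.eye(3)-np.outer(d,d);A+=P;b+=P@c;L.append((c,d))
    x=np.linalg.solve(A,b);return x,[round(float(np.linalg.norm(np.cross(x-c,d)))*1000,1) for c,d in L]
def proj(f,p):
    T=np.array(f["world_to_cam"]);q,_=cv2.projectPoints(np.array(p,float).reshape(-1,3),cv2.Rodrigues(T[:3,:3])[0],T[:3,3],np.array(f["K"]),np.array(f["dist"]));return q[:,0]
E
python3 - <<'E'
from h import *
F={c:grab_frame(c) for c in("scene","top")}
cv2.imwrite("pics/a.png",np.vstack([F[c]["image"][:,:,::-1] for c in F])[:, :])
for c in F: cv2.imwrite(f"pics/{c}1.png",F[c]["image"][:,:,::-1])
for n in["stand","bin_pivot","bin_rim","lever_push","bulb","cork","steamer","loupe","gluejar","driver","spool"]:
    D={c:nets.spot_point(n,c) for c in F}
    for c in D: print(n,c,[(np.round(x["position"],1).tolist(),round(x["confidence"],2)) for x in D[c][:2]])
    if all(D.values()):
        x,e=tri([F[c] for c in F],[D[c][0]["position"] for c in F]);print("   ",x.round(3),e)
s=r.get_state();print(s["position"],s["eef_rot"],s["clock"],r.tips_ahead)
E
```

```text
stand scene [([220.4, 313.8], 0.56), ([220.0, 351.7], 0.16)]
stand top [([213.8, 317.7], 0.78)]
    [ 0.542  0.012 -0.006] [1.4, 1.4]
bin_pivot scene []
bin_pivot top [([241.7, 305.2], 0.24)]
bin_rim scene [([172.3, 320.8], 0.82)]
bin_rim top [([231.8, 339.0], 0.56), ([199.8, 213.3], 0.31)]
    [ 0.459 -0.07   0.11 ] [2.8, 2.8]
lever_push scene [([212.2, 332.6], 0.82)]
lever_push top [([195.1, 285.6], 0.63)]
    [0.575 0.141 0.12 ] [5.2, 5.2]
bulb scene [([217.1, 266.3], 0.63)]
bulb top [([183.8, 341.1], 0.6)]
    [ 0.669 -0.073  0.004] [3.1, 3.1]
cork scene [([227.9, 368.6], 0.46)]
cork top [([243.4, 284.8], 0.63)]
    [ 0.415  0.135 -0.009] [1.4, 1.4]
steamer scene [([217.1, 353.9], 0.73)]
steamer top [([243.7, 304.5], 0.48)]
    [ 0.417  0.06  -0.011] [3.7, 3.7]
loupe scene [([253.0, 358.5], 0.68)]
loupe top [([215.2, 263.2], 0.64)]
    [0.523 0.223 0.001] [4.9, 4.9]
gluejar scene [([155.6, 275.2], 0.42)]
gluejar top [([255.6, 438.6], 0.67)]
    [ 0.413 -0.472 -0.013] [5.9, 5.9]
driver scene [([298.7, 472.1], 0.76)]
driver top [([245.8, 189.4], 0.56)]
    [ 0.381  0.504 -0.011] [1.1, 1.1]
spool scene [([311.0, 398.1], 0.85)]
spool top [([200.6, 214.6], 0.66)]
    [ 0.568  0.426 -0.014] [0.5, 0.5]
[ 0.24322653 -0.5757556   0.24234614] [ 8.33403301e-01 -5.52665302e-01  3.76370021e-05  3.47807354e-05] 1.2 0.011
```

View pics/scene1.png

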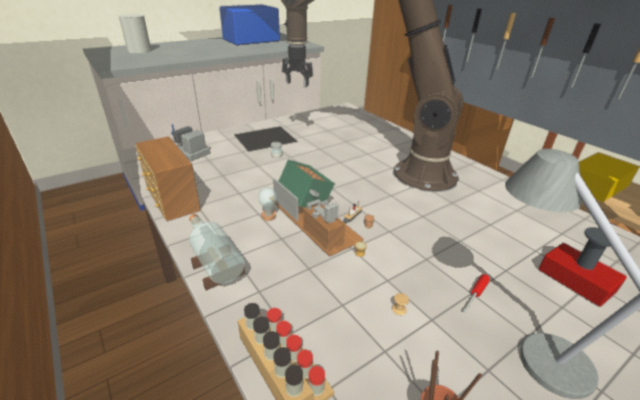

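View pics/top1.png

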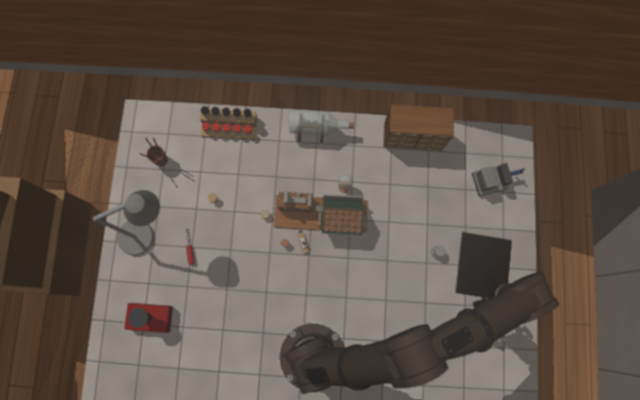

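The top view shows the stand at about (215, 320), with the bin (green, corks showing) on the right, the paddle at about (197, 297) on the left, and the bulb behind. The steamer, cork and loupe are close by. Next I fit the stand pose and overlay it on the picture.

```bash
cat > fit.py <<'E'
from h import *
from scipy.optimize import least_squares
F={c:grab_frame(c) for c in("scene","top")}
def pt(q,p): c,s=np.cos(q[2]),np.sin(q[2]); return np.array([q[0]+c*p[0]-s*p[1],q[1]+s*p[0]+c*p[1],p[2]])
def rim(t): return [-.03-.02*np.cos(t)-.087*np.sin(t),-.08,.035+.087*np.cos(t)-.02*np.sin(t)]
O=[]
for c in F:
  for n in("stand","bin_rim","lever_push","bin_pivot"):
    D=nets.spot_point(n,c)
    if D and D[0]["confidence"]>.4: O.append((c,n,D[0]["position"]))
def m(q,n): return pt(q,{"stand":[0,0,0],"bin_rim":rim(q[3]),"lever_push":[.03,.142-q[4],.117],"bin_pivot":[-.03,-.08,.035]}[n])
def res(q): return np.concatenate([proj(F[c],m(q,n))[0]-[p[1],p[0]] for c,n,p in O]+[[(q[4]-.0015)*1000]])
q=least_squares(res,[.545,.012,0,.45,0.],loss="soft_l1").x
print("fit",q.round(3),res(q).round(1))
for c,w in(("scene",(130,270,240,380)),("top",(170,250,250,380))):
    k=5;im=cv2.resize(F[c]["image"][w[0]:w[1],w[2]:w[3],::-1],None,fx=k,fy=k,interpolation=2).copy()
    def L(P,col):
        P=(proj(F[c],[pt(q,p) for p in P])-[w[2],w[0]]+.5)*k
        cv2.polylines(im,[P.astype(int)],True,col,1)
    L([[-.065,-.18,.01],[.065,-.18,.01],[.065,.18,.01],[-.065,.18,.01]],(0,0,255))
    L([[0,.035,.085],[.06,.035,.085],[.06,.165,.085],[0,.165,.085]],(255,0,0))
    l=q[4];L([[.01,.142-l,.141],[.05,.142-l,.141],[.05,.128-l,.141],[.01,.128-l,.141]],(0,255,255))
    a=rim(q[3]);b=[a[0]+.1*np.cos(q[3]),0,a[2]-.1*np.sin(-q[3])]
    L([[a[0],-.155,a[2]],[a[0],-.005,a[2]],[b[0],-.005,b[2]],[b[0],-.155,b[2]]],(255,255,255))
    import sys;cv2.imwrite(f"pics/{c}_{sys.argv[1]}.png",im)
E
python3 fit.py f1
```

```text
fit [ 0.538  0.01  -0.029  0.431  0.002] [-1.   1.   1.4 -0.6 -1.  -0.4  0.2  0.1  0.1 -0.5 -2.5  2.4  0. ]
```

View pics/top_f1.png

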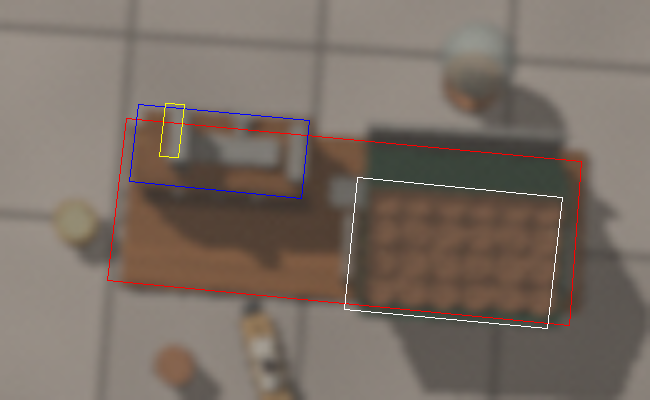

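View pics/scene_f1.png

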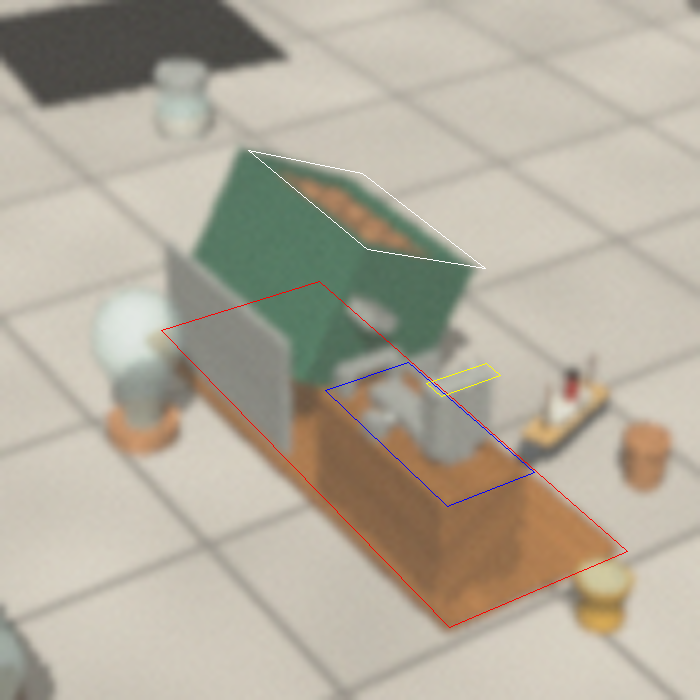

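The yaw fit is slightly off: the board's real slope is closer to yaw 0. I'll refine with silhouettes.

```bash
cat > sil.py <<'E'
from h import *
import sys
from scipy.optimize import minimize
F={c:grab_frame(c) for c in("scene","top")}
def pt(q,p): c,s=np.cos(q[2]),np.sin(q[2]); return np.array([q[0]+c*p[0]-s*p[1],q[1]+s*p[0]+c*p[1],p[2]])
def box(a,b): return [[x,y,z] for x in(a[0],b[0]) for y in(a[1],b[1]) for z in(a[2],b[2])]
def tilt(P,t):
    o=[]
    for x,y,z in P:
        x+=.03;z-=.035;o.append([-.03+x*np.cos(t)-z*np.sin(t),y,.035+z*np.cos(t)+x*np.sin(t)])
    return o
def boxes(q):
    l=q[4]
    return {"stand":[box((-.065,-.18,0),(.065,.18,.01)),box((0,.035,0),(.06,.165,.085)),box((.052,-.15,0),(.056,-.01,.095))],
     "bin":[tilt(box((-.05,-.155,.022),(.05,-.005,.122)),q[3])],"lever":[box((.01,.128-l,.095),(.05,.142-l,.141))]}
def mask(c,q,w=("stand","bin","lever")):
    S=4;m=np.zeros((400*S,640*S),np.uint8)
    for k in w:
        for b in boxes(q)[k]: cv2.fillConvexPoly(m,cv2.convexHull(((proj(F[c],[pt(q,p) for p in b])+.5)*S).astype(np.int32)),1)
    return cv2.resize(m.astype(np.float32),(640,400),interpolation=cv2.INTER_AREA)
M={};B={}
for c in F:
    m=np.zeros((400,640),bool)
    for n in("stand","bin","lever"):
        D=nets.regions_of(n,c)
        if D:
            print(c,n,D[0]["mask"].sum(),round(D[0]["confidence"],2)); m|=D[0]["mask"]
            if n=="bin":B[c]=D[0]["mask"]
    M[c]=m
def iou(a,b): return 1-np.minimum(a,b).sum()/np.maximum(a,b).sum()
def cost(q): return sum(iou(mask(c,q),M[c].astype(np.float32)) for c in F)
x0=np.array(eval(sys.argv[1]))
b=minimize(lambda v:cost(list(v)+[x0[4]]),x0[:4],method="Nelder-Mead",options=dict(initial_simplex=np.vstack([x0[:4]]+[x0[:4]+np.eye(4)[i]*[.01,.01,.05,.1][i] for i in range(4)]),maxiter=150))
print("sil",b.x.round(4),b.fun, [iou(mask(c,list(b.x)+[.0]),M[c].astype(np.float32)) for c in F])
E
python3 sil.py "[.54,.01,0,.43,.002]"
```

```text
scene stand 4400 0.88
scene bin 1503 0.81
scene lever 316 0.57
top stand 3421 0.63
top bin 1390 0.96
top lever 145 0.44
sil [0.5433 0.0031 0.0051 0.5318] 0.08543223142623901 [np.float32(0.051553726), np.float32(0.03360015)]
```

The fit is good (IoU 95–97%): stand at (0.543, 0.003), yaw about 0, tilt about 0.53. I'll turn the tool so the jaws lie along y, shut the gripper and approach.

Call:
jog_arm --series '[[[0,0,0],[0,0,0.1]],[[0,0,0],[0,0,0.1]],[[0,0,0],[0,0,0.1]],[[0,0,0],[0,0,0.1]]]' --grip 0 --newtons 30

```text
clock: 2.43
position: [0.2433, -0.5757, 0.2423]
eef_rot: [-0.705, 0.709, -0.0, -0.0]
wrist_force: [-0.3, 0.3, 0.7]
grip_width: 0.452
```

Call:
jog_arm --series '[[[-3.5,-1.1,0],[0,0,0]],[[-3.5,-1.1,0],[0,0,0]],[[-3.5,-1.1,0],[0,0,0]],[[-3.5,-1.1,0],[0,0,0]],[[-3.5,-1.1,0],[0,0,0]],[[-3.5,-1.1,0],[0,0,0]],[[-3.5,-1.1,0],[0,0,0]],[[0,0,0],[0,0,0]]]'

```text
clock: 3.1
position: [0.3228, -0.3242, 0.2425]
eef_rot: [0.71, -0.704, -0.001, -0.001]
wrist_force: [-0.2, 0.6, 0.2]
grip_width: -0.002
```

Call:
jog_arm --series '[[[-3.5,-1.0,0],[0,0,0]],[[-3.5,-1.0,0],[0,0,0]],[[-3.5,-1.0,0],[0,0,0]],[[-3.5,-1.0,0],[0,0,0]],[[-3.5,-1.0,0],[0,0,0]],[[-3.5,-1.0,0],[0,0,0]],[[-3.5,-1.0,0],[0,0,0]],[[0,0,0],[0,0,0]]]'

```text
clock: 3.77
position: [0.3923, -0.0795, 0.2429]
eef_rot: [0.71, -0.704, 0.0, -0.001]
wrist_force: [0.3, -0.1, -0.8]
grip_width: 0.001
```

Call:
jog_arm --series '[[[0,0,3.6],[0,0,0]],[[0,0,3.6],[0,0,0]],[[0,0,3.6],[0,0,0]],[[0,0,3.6],[0,0,0]],[[0,0,0],[0,0,0]]]'

```text
clock: 4.18
position: [0.3869, -0.0857, 0.0937]
eef_rot: [-0.707, 0.707, 0.004, -0.002]
wrist_force: [-1.3, 0.4, 0.1]
grip_width: -0.0
```

```bash
python3 - <<'E'
from h import *
for c,w in(("scene",(110,250,240,400)),("top",(160,300,240,400))):
    f=grab_frame(c);i=cv2.resize(f["image"][w[0]:w[1],w[2]:w[3],::-1],None,fx=3.5,fy=3.5,interpolation=2)
    if c=="scene":a=i
    else: i=np.vstack([a,i]);cv2.imwrite("pics/b.png",cv2.resize(i,None,fx=.6,fy=.6) if 0 else np.hstack([a,i[a.shape[0]:]])[:, :])
E
python3 -c "
import cv2;i=cv2.imread('pics/b.png');cv2.imwrite('pics/b.png',cv2.resize(i,(800,350)))"
```

```text
(no output)
```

View pics/b.png

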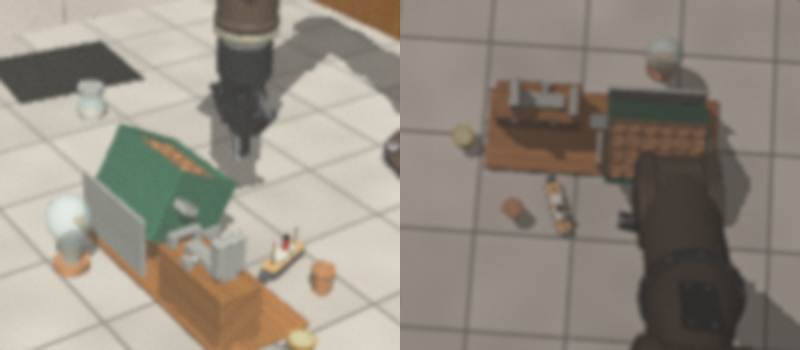

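The view shows the closed fingertips in front of the tilted bin rim and clear of the steamer. Now I push towards +x gently.

Call:
jog_arm --series '[[[0,-1.2,0],[0,0,0]],[[0,-1.2,0],[0,0,0]],[[0,-1.2,0],[0,0,0]],[[0,-0.6,0],[0,0,0]],[[0,-0.6,0],[0,0,0]],[[0,-0.6,0],[0,0,0]],[[0,-0.6,0],[0,0,0]],[[0,0,0],[0,0,0]]]'

```text
clock: 4.95
position: [0.4484, -0.0861, 0.0985]
eef_rot: [-0.707, 0.707, 0.001, -0.002]
wrist_force: [-6.6, 0.1, 4.8]
grip_width: -0.005
```

Call:
jog_arm --series '[[[0,-0.5,0],[0,0,0]],[[0,-0.5,0],[0,0,0]],[[0,-0.5,0],[0,0,0]],[[0,-0.5,0],[0,0,0]],[[0,-0.4,0],[0,0,0]],[[0,0,0],[0,0,0]]]'

```text
clock: 5.45
position: [0.4745, -0.0859, 0.0987]
eef_rot: [-0.707, 0.707, -0.0, -0.0]
wrist_force: [-3.1, -0.4, 1.3]
grip_width: -0.001
```

Call:
jog_arm --series '[[[0,-0.3,0],[0,0,0]],[[0,-0.3,0],[0,0,0]],[[0,-0.2,0],[0,0,0]],[[0,0,0],[0,0,0]]]'

```text
clock: 5.78
position: [0.483, -0.0858, 0.0984]
eef_rot: [-0.707, 0.707, -0.0, 0.0]
wrist_force: [-1.5, 0.1, 1.5]
grip_width: 0.002
```

Call:
jog_arm --series '[[[0,-0.2,0],[0,0,0]],[[0,-0.2,0],[0,0,0]],[[0,0,0],[0,0,0]]]'

```text
clock: 6.03
position: [0.4834, -0.0858, 0.0977]
eef_rot: [-0.707, 0.707, 0.002, -0.002]
wrist_force: [-13.1, 1.5, 8.1]
grip_width: -0.0
```

It has reached the hard stop (13 N at x = 0.483). I'll press a touch more, hold, back off and look.

Call:
jog_arm --series '[[[0,-0.2,0],[0,0,0]],[[0,0,0],[0,0,0]],[[0,0,0],[0,0,0]],[[0,0,0],[0,0,0]]]'

```text
clock: 6.37
position: [0.4833, -0.0858, 0.0973]
eef_rot: [-0.707, 0.707, 0.003, -0.003]
wrist_force: [-18.5, 1.0, 11.9]
grip_width: -0.0
```

Call:
jog_arm --series '[[[0,1.0,0],[0,0,0]],[[0,3.0,0],[0,0,0]],[[0,3.0,0],[0,0,0]],[[0,0,-3.6],[0,0,0]],[[0,0,-3.6],[0,0,0]],[[0,0,-3.6],[0,0,0]],[[0,0,-2],[0,0,0]],[[0,0,0],[0,0,0]]]'

```text
clock: 7.03
position: [0.4216, -0.086, 0.231]
eef_rot: [-0.707, 0.707, -0.004, 0.003]
wrist_force: [0.7, -0.2, -1.0]
grip_width: 0.001
```

```bash
python3 sil.py "[.5433,.0031,.005,.05,.002]"; python3 fit.py f2
```

```text
scene stand 4161 0.72
scene bin 1401 0.63
scene lever 292 0.89
top stand 2302 0.86
top bin 581 0.78
top lever 121 0.68
sil [0.5445 0.0041 0.0115 0.0091] 0.37505412101745605 [np.float32(0.04541701), np.float32(0.33026785)]
fit [0.546 0.006 0.059 0.04  0.002] [-4.4  3.8  0.6  0.2 -0.6  1.   0.3  0.4  0.6 -0.5 -3.   3.6  0.5  2.
  0.3]
```

View pics/scene_f2.png

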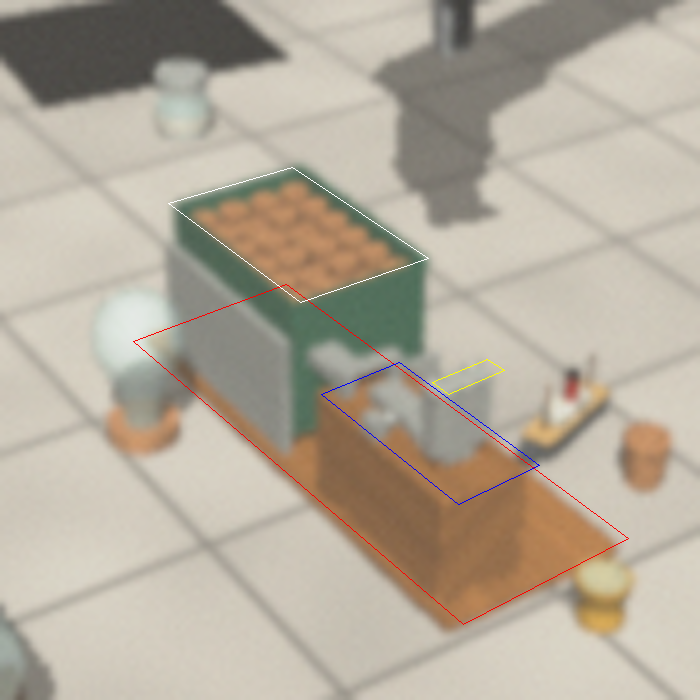

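The bin is upright (fit 0.009 rad) and the bystanders have not moved. Now I go outside the paddle.

Call:
jog_arm --series '[[[-3.45,-1.9,0],[0,0,0]],[[-3.45,-1.9,0],[0,0,0]],[[-3.45,-1.9,0],[0,0,0]],[[-3.45,-1.9,0],[0,0,0]],[[-3.45,-1.9,0],[0,0,0]],[[-3.45,-1.9,0],[0,0,0]],[[-3.45,-1.9,0],[0,0,0]],[[-3.45,-1.9,0],[0,0,0]]]'

```text
clock: 8.6
position: [0.5712, 0.1919, 0.2262]
eef_rot: [-0.707, 0.707, -0.0, -0.0]
wrist_force: [0.9, -0.4, 0.8]
grip_width: -0.002
```

Call:
jog_arm --series '[[[0,0,0],[0,0,0]],[[0,0,0],[0,0,0]]]'

```text
clock: 8.77
position: [0.5705, 0.193, 0.2256]
eef_rot: [0.708, -0.706, -0.001, -0.0]
wrist_force: [-0.2, -0.7, -0.0]
grip_width: 0.004
```

Call:
jog_arm --series '[[[0,0,3.0],[0,0,0]],[[0,0,3.0],[0,0,0]],[[0,0,3.0],[0,0,0]],[[0,-0.2,2.0],[0,0,0]],[[0,0,0],[0,0,0]]]'

```text
clock: 9.18
position: [0.57, 0.1872, 0.1121]
eef_rot: [-0.706, 0.708, 0.001, -0.004]
wrist_force: [-0.6, -0.6, 0.3]
grip_width: 0.001
```

```bash
python3 - <<'E'
from h import *
f=grab_frame("scene");cv2.imwrite("pics/c.png",cv2.resize(f["image"][110:260,230:400,::-1],None,fx=4,fy=4,interpolation=2))
E
```

```text
(no output)
```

View pics/c.png

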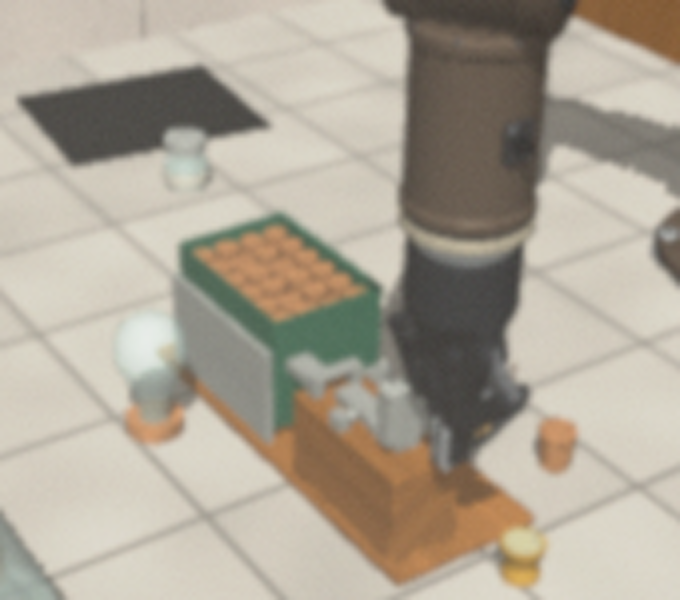

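The picture shows the fingers just outside the paddle and clear of the loupe and cork. I raise about 8 mm and push towards -y.

Call:
jog_arm --series '[[[0,0,-0.8],[0,0,0]],[[0.7,0,0],[0,0,0]],[[0.7,0,0],[0,0,0]],[[0.7,0,0],[0,0,0]],[[0.7,0,0],[0,0,0]],[[0.7,0,0],[0,0,0]],[[0,0,0],[0,0,0]]]'

```text
clock: 9.82
position: [0.5728, 0.1534, 0.1246]
eef_rot: [-0.706, 0.708, -0.0, 0.0]
wrist_force: [-0.8, -0.3, 0.1]
grip_width: -0.002
```

Call:
jog_arm --series '[[[0.6,0,0],[0,0,0]],[[0.6,0,0],[0,0,0]],[[0.6,0,0],[0,0,0]],[[0.6,0,0],[0,0,0]],[[0,0,0],[0,0,0]]]'

```text
clock: 10.23
position: [0.5725, 0.1303, 0.1242]
eef_rot: [-0.707, 0.707, -0.0, -0.0]
wrist_force: [0.7, 0.8, 0.4]
grip_width: 0.001
```

Call:
jog_arm --series '[[[0.5,0,0],[0,0,0]],[[0.5,0,0],[0,0,0]],[[0.5,0,0],[0,0,0]],[[0,0,0],[0,0,0]]]'

```text
clock: 10.57
position: [0.5725, 0.1156, 0.1242]
eef_rot: [-0.707, 0.707, -0.0, -0.0]
wrist_force: [-0.4, -0.5, -0.3]
grip_width: -0.004
```

Call:
jog_arm --series '[[[0.5,0,0],[0,0,0]],[[0.5,0,0],[0,0,0]],[[0.5,0,0],[0,0,0]],[[0,0,0],[0,0,0]]]'

```text
clock: 10.9
position: [0.5725, 0.1003, 0.1243]
eef_rot: [-0.707, 0.708, -0.0, -0.0]
wrist_force: [0.7, 0.9, 0.4]
grip_width: -0.0
```

Call:
jog_arm --series '[[[0.3,0,0],[0,0,0]],[[0.2,0,0],[0,0,0]],[[0,0,0],[0,0,0]]]'

```text
clock: 11.15
position: [0.5723, 0.0997, 0.1244]
eef_rot: [0.708, -0.706, -0.001, -0.002]
wrist_force: [1.6, 13.6, -4.6]
grip_width: -0.005
```

```bash
python3 - <<'E'
from h import *
f=grab_frame("scene");cv2.imwrite("pics/d.png",cv2.resize(f["image"][150:260,270,:].reshape(-1,1,3) if 0 else f["image"][130:250,250:390,::-1],None,fx=5,fy=5,interpolation=2))
E
```

```text
(no output)
```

View pics/d.png

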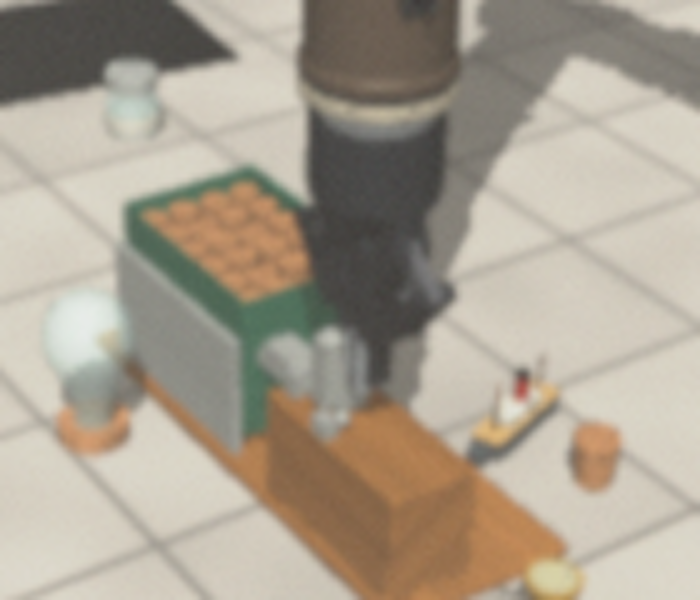

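The paddle is close to the strap, and the force rose to 13.6 N where the stop is expected. I'll press a little more to make sure, then back off.

Call:
jog_arm --series '[[[0.3,0,0],[0,0,0]],[[0.2,0,0],[0,0,0]],[[0,0,0],[0,0,0]],[[0,0,0],[0,0,0]]]'

```text
clock: 11.53
position: [0.5723, 0.0995, 0.1245]
eef_rot: [0.709, -0.705, -0.003, -0.004]
wrist_force: [2.6, 24.3, -8.2]
grip_width: -0.001
```

Call:
jog_arm --series '[[[-0.8,0,0],[0,0,0]],[[-2.0,0,0],[0,0,0]],[[-3.0,0,0],[0,0,0]],[[-2.0,0,-3.0],[0,0,0]],[[0,0,-4.0],[0,0,0]],[[0,0,-4.0],[0,0,0]],[[-3.5,0,-2],[0,0,0]],[[-3.5,0,0],[0,0,0]]]'

```text
clock: 12.2
position: [0.5755, 0.2378, 0.2602]
eef_rot: [-0.705, 0.709, -0.003, 0.003]
wrist_force: [0.7, 2.1, 0.1]
grip_width: -0.0
```

Call:
jog_arm --series '[[[-3.0,3.0,0],[0,0,0]],[[-3.0,3.0,0],[0,0,0]],[[-3.0,3.0,0],[0,0,0]],[[0,0,0],[0,0,0]],[[0,0,0],[0,0,0]]]'

```text
clock: 12.62
position: [0.4819, 0.3292, 0.2544]
eef_rot: [0.709, -0.705, -0.0, 0.0]
wrist_force: [1.1, -1.1, 0.5]
grip_width: 0.005
```

```bash
python3 - <<'E'
from h import *
F={c:grab_frame(c) for c in("scene","top")}
D=[nets.spot_point("lever_push",c) for c in F];print(D)
if all(D):print(tri(list(F.values()),[d[0]["position"] for d in D]))
for n in("loupe","cork","steamer","bulb","spool"):
  D=[nets.spot_point(n,c) for c in F]
  if all(D):print(n,tri(list(F.values()),[d[0]["position"] for d in D]))
f=F["scene"]
for l in(0,.03,.06): print(l,proj(f,[.573,.1455-l,.117]),proj(F["top"],[.573,.1455-l,.117]))
cv2.imwrite("pics/e.png",cv2.resize(f["image"][130:250,250:390,::-1],None,fx=5,fy=5,interpolation=2))
E
python3 sil.py "[.5433,.0031,.005,.02,.06]"
```

```text
[[{'position': [200.9, 321.8], 'confidence': 0.49}, {'position': [217.1, 315.1], 'confidence': 0.35}], [{'position': [195.9, 300.8], 'confidence': 0.71}]]
(array([0.57414343, 0.08465568, 0.12576433]), [5.9, 5.9])
loupe (array([0.52492529, 0.21365291, 0.00742035]), [2.2, 2.2])
cork (array([0.4162678 , 0.13372851, 0.00209582]), [1.8, 1.8])
steamer (array([ 0.42149038,  0.05620758, -0.00392904]), [6.6, 6.6])
bulb (array([ 0.66707624, -0.07625375,  0.00071343]), [6.1, 6.1])
0 [[332.37925017 213.12881345]] [[283.35763145 196.76560239]]
0.03 [[326.17317128 207.95669404]] [[291.40315588 197.30163584]]
0.06 [[320.20373286 202.98183198]] [[299.45327621 197.83803884]]
scene stand 4069 0.67
scene bin 1313 0.6
scene lever 261 0.64
top stand 3253 0.57
top bin 1238 0.66
top lever 146 0.67
sil [0.5437 0.0038 0.0016 0.    ] 0.08368027210235596 [np.float32(0.070542574), np.float32(0.037896335)]
```

View pics/e.png

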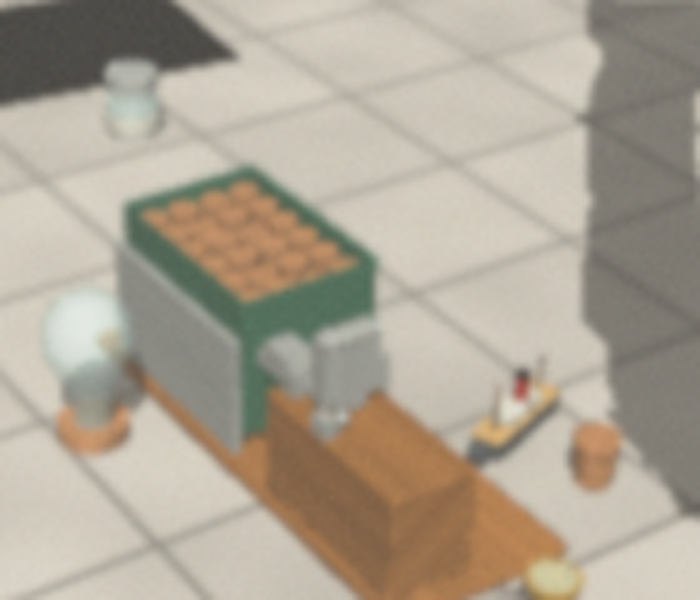

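The lever rests at its second stop, the bin is upright, the robot is clear and the bystanders are where they were.

```bash
python3 -c "
from plant import r
print(r.job_done())"
```

```text
the job is handed in; nothing more can be done
None
```

I pushed the bin upright with the closed fingertips, then pushed the bolt lever past its detent to the second stop, backed the arm clear and handed the job in. No verdict was reported.

**Bin:** It stopped hard under 13–18 N. Silhouette fits put the tilt at about 0.01 rad straight after the push and about 0.00 rad at the end. A weaker point-based fit gave 0.04 rad after the push, but its yaw was visibly off, so I did not rely on it.

**Lever:** It stopped hard at 24 N. The paddle face was measured at y = 0.0847 m, against 0.0855 m expected, which is about 60 mm of travel. The two camera rays missed each other by about 6 mm there. The force readings taken between pushes never showed the detent click, so the stop position and the picture are what confirm it.

**Bystanders:** The bulb, cork and steamer were re-measured within about 6 mm of where they started. The loupe read about 11 mm off, in line with the network's scatter, and the pictures showed no contact. The spool was not located again, and the driver and jar were not re-measured; the arm did not go near them while low.

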